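# Draw a circuit board home in a card-edge test jig and pin it

## Robot

A 6-joint arm with a two-finger parallel gripper is mounted at the origin on a cart in front of the work surface, level with it; the furniture and walls round the work are solid. World frame = base frame: x ahead of the robot, y to its left, z up, the work surface at z = 0. Lengths are in mm, angles in degrees, forces in N, time in s.
With the tool pointing down it reaches from about 300 to 850 mm from the base axis. Payload 4.2 kg.
Tool frame: the origin (TCP) lies midway between the tips of the shut fingers; the grasp point (between the pads) lies 19 mm behind it; z points along the fingers, y is the line along which they close (so a half turn about z gives the same grasp; the last joint's range is limited). The gripper opens to 91 mm and grips with 3 to 60 N. Pads are 32 mm wide; open, the fingers measure 118 mm over their backs; the gripper's body (76 mm by 178 mm) begins 60 mm behind the grasp point.
Start: joints at [-77.98, 18.312, 89.639, -0, 72.044, -1.146], TCP at [130.977, -559.9, 213.976] pointing down, gripper open.
Joint ranges: [-177.97, 177.97], [-48.28, 115.42], [12.27, 149.76], [-77.06, 257.06], [2.81, 150.46], [-146.56, 146.56]. Speed limits (degrees/s): [147.25, 147.25, 180, 180, 180, 180].

## Interface

Orientations are given as [roll, pitch, yaw] about the fixed x, y, z axes, in that order (R = Rz(yaw) Ry(pitch) Rx(roll)).
In Python, from workcell import env gives the robot as it stands.
- The arm moves only by the shell command python3 -m jog 'ROWS' [FORCE]. ROWS is a JSON object of lists of equal length, an entry for each row: "jaw": the finger opening in mm, from 0 to 91.2; "slide": the shift along the tool's x, y, z in units of 30 mm (1.0 is 30 mm), a list of three; "spin": the turn about the tool's z in units of 8 degrees (1.0 is 8 degrees). In form: {"jaw": [jaw, ...], "slide": [[dx, dy, dz], ...], "spin": [spin, ...]}. A call has 1 to 10 rows; each row shifts and turns the commanded pose from where the row before left it, along the tool's axes as they then stand; what a row does not reach is not made up. A row lasts 1/10 s, in which the tool goes at most 50 mm and 8.59 degrees, less where a joint would pass 70% of its speed; a pose out of reach is approached as far as the arm can. A call is refused whole if a number of a shift passes 1 or a number of a turn 1, either way. A call with a gripper value outside its range is refused whole. The fingers move at their own pace and stop on an object; FORCE is the grip in N (left out, the last holds). Time passes only in rows, so rows that do not move let the fingers close. It gives the time, the measured TCP pose, the force, the opening and the grip force at its end, in the units of the state.
- env.state(): the state, without advancing time (a new reading comes with each control period).
- env.grab_frame(name): name is "scene" or "top" or "wrist"; returns the picture (400x640x3 uint8, red, green, blue); there is no depth.
- env.camera_model(name): a dict with "fx", "fy", "cx", "cy" (pixels), "camera_from_world" (4x4, takes a point from world to camera coordinates). Camera axes: x right, y up, looking along -z (the intrinsics and any distortion apply to the point x, -y, -z); pixel columns grow to the right and rows downward; lengths in mm; the calibration is good to about 2 mm. The wrist camera is an equidistant fisheye: a pixel r from the principal point sees the ray r / f radians off the axis. A picture is of the moment at which its call begins: read the wrist's pose just before it. camera_model takes no time and is no camera call; for the wrist camera it gives the pose at the moment of the call.
- env.job_done(): hands the job in; it is judged then, once.
The state is a dict: "time_s": time; "qpos": joint angles; "qvel": joint speeds; "effort": joint torques, N m; "ee_pos": TCP position; "ee_rot": TCP orientation; "force": force on the tool from outside, world axes, zero at the start; "torque": the same for the moment, N m; "gripper_width": finger opening in mm; "gripper_force": force on a finger pad.
Only numpy, scipy, OpenCV 4.12 (cv2) and the standard library are available. Lean on these libraries where they do the work, as an engineer would, in place of code of your own. Each camera call takes 0.05 s, during which the arm holds its last target. There are 200 camera calls.

## Task

The circuit board lies loose in the bay of the test jig, clear of the connector. Press on top of the board with the fingertips and draw it toward the connector until its gold-edged tongue is fully home in the slot, then swing the hold-down arm over and all the way down so that its locating pin drops through the board's hole. Do not bear hard on the board (more than 30 N can crack it), and leave the bottle, the loupe and the cutters alone.

Things in the scene. Friction and masses are not known exactly. Their poses are not given: they have to be found in the camera images.
- jig: Card-edge test jig fixed to the bench: aluminium base 230 x 124 mm (x, y), black rails. Origin on the bench under its middle; x points to the rear, away from the connector. The board slides along x on a slippery bed (friction about 0.2) 22 mm above the bench, between side rails (inner faces y = +-39 mm) and a rear wall (inner face x = +96 mm); their tops are 29.5 mm above the bench.
- jig_slot (a point): Mouth of the black edge connector at the jig's near end, on the bed (jig x = -63 mm; axes as the jig's). It is 74 mm wide, 34 mm long, top 40 mm above the bench; the slot runs 12 mm deep in -x to a hard stop. Spring contacts inside resist the tongue over the last 8 mm by about 2 to 4 N, so a light touch slips there (fingers on board: friction about 0.6; press 15 to 20 N), then keep it in place.
- jig_home (a point): Point fixed on the jig bed (jig x = -14 mm, y = 0, 22 mm above the bench; axes as the jig's): the board's origin lies here when its tongue is fully home against the stop. At the start the board is 38 to 48 mm from it, in +x.
- board: Dark-green board in the jig, flat on top: 98 x 76 x 3 mm (x, y, z), 50 to 100 g, with a 56 mm wide gold-edged tongue on its -x edge that reaches 61 mm from the origin. Origin: underside, middle of the 98 x 76 part. Pin hole 6.5 x 9.5 mm at x = +34, y = +26 mm. Rails cover its sides and the gap behind it is only 2 to 12 mm: press on top and pull. Over 30 N from the fingers can crack it.
- holddown (a joint): Angle of the steel hold-down arm (rad): 0 = down, level across the board toward the jig's -y; 1.57 = upright; starts at 1.55 to 1.8 (upright or leaning out to +y). It stays where left (friction 0.06 N m). Bar 13 mm wide (x), 7 mm thick, centred on the hinge axis, 74 mm long. A tapered pin, 5 mm thick, stands 11 mm out of its underside 40 mm from the hinge.
- holddown_hinge (a point): Hinge axis of the hold-down arm, fixed on the jig at jig x = +20, y = +66 mm, 34 mm above the bench; the axis runs along the jig's x (axes as the jig's).
- holddown_knob (a point): Centre of the black ball (17 mm in diameter) at the end of the hold-down arm, 76 mm from the hinge axis; moves with the arm. With the arm down it is 35.5 mm above the bench.
- bottle: White dispensing bottle with a blue pump cup, 52 mm across, 117 mm high, standing on the bench behind the work; origin in the middle of its underside.
- loupe: Black eye loupe, a short tube 34 mm across and 30 mm high, standing to the right of the jig; origin in the middle of its underside.
- cutters: Side cutters with blue grips, 120 x 41 x 10 mm, lying to the left of the jig and pointing roughly at the robot or away from it; origin on the bench below their middle, long side along their y.
Not all that is in view belongs to the job. Leave any red look-alike of the board alone.

How it is judged:
By the outcome, as a careful person would: the job done as asked, in the order asked, and still so for the second after the job is handed in, with the robot touching nothing.
It also fails if it takes over 64 s, if anything falls off the work surface, if the arm or the gripper's body presses on something with over 40 N, if the wrist force passes 120 N, or if a joint passes its speed limit or range.

## Working session

There is one attempt and no reset: what is moved stays moved. The work goes in short steps, Python scripts to look and compute and a shell command to move; the robot and the scene stay as the last step left them, time stands still between calls to the robot, and variables do not carry over. Pictures are saved under pics/ and viewed, at most 11 in all, crops included, and the job is handed in when it is done.

```bash
ls; mkdir -p pics; python3 - <<'E'
from workcell import env
import cv2,numpy as np
s=env.state();print({k:np.round(v,2).tolist() for k,v in s.items()})
for n in("scene","top"):
    m=env.camera_model(n);print(n,{k:np.round(v,3).tolist() if not isinstance(v,str) else v for k,v in m.items()})
    cv2.imwrite(f"pics/{n}0.png",env.grab_frame(n)[:,:,::-1])
E
```

```text
pics
{'time_s': 0.0, 'qpos': [-77.98, 18.35, 89.71, -0.0, 72.04, -1.14], 'qvel': [-0.03, 0.04, -0.05, 0.14, -0.03, 0.02], 'effort': [-0.0, -41.25, -23.2, 0.07, 0.05, -0.0], 'ee_pos': [130.85, -559.38, 213.09], 'ee_rot': [-179.89, -0.0, 13.16], 'force': [-0.06, 0.06, 0.14], 'torque': [0.03, 0.03, 0.01], 'gripper_force': 0.0, 'gripper_width': 91.51}
scene {'fx': 512.699, 'fy': 512.699, 'cx': 315.05, 'cy': 201.275, 'camera_from_world': [[-0.725, -0.689, 0.005, 454.123], [0.484, -0.504, 0.716, -278.537], [-0.49, 0.521, 0.698, -936.776], [0.0, 0.0, 0.0, 1.0]]}
top {'fx': 403.307, 'fy': 403.307, 'cx': 321.352, 'cy': 196.541, 'camera_from_world': [[0.011, -1.0, 0.016, 72.873], [0.988, 0.013, 0.152, -580.269], [-0.152, 0.014, 0.988, -955.682], [0.0, 0.0, 0.0, 1.0]]}
```

View pics/top0.png

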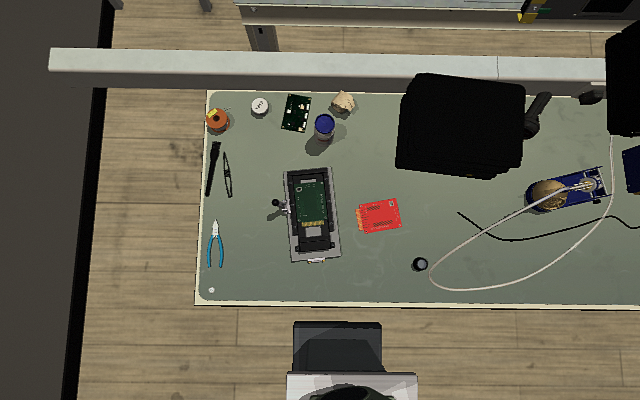

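View pics/scene0.png

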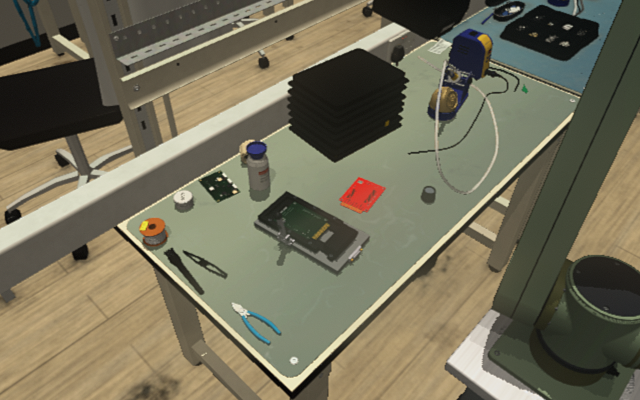

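Top view: jig near (313,213), hold-down leaning left with its knob near (276,203), and the board's gold tongue near (313,223). The red look-alike is at (380,216), the bottle (323,127), the loupe (419,264), the cutters (216,245). I'll enlarge both views.

```bash
python3 - <<'E'
import cv2,numpy as np
a=cv2.imread("pics/top0.png")[155:275,255:355];b=cv2.imread("pics/scene0.png")[180:280,240:380]
cv2.imwrite("pics/topc.png",cv2.resize(a,(500,600),interpolation=cv2.INTER_CUBIC))
cv2.imwrite("pics/scenec.png",cv2.resize(b,(770,550),interpolation=cv2.INTER_CUBIC))
E
```

```text
(no output)
```

View pics/topc.png

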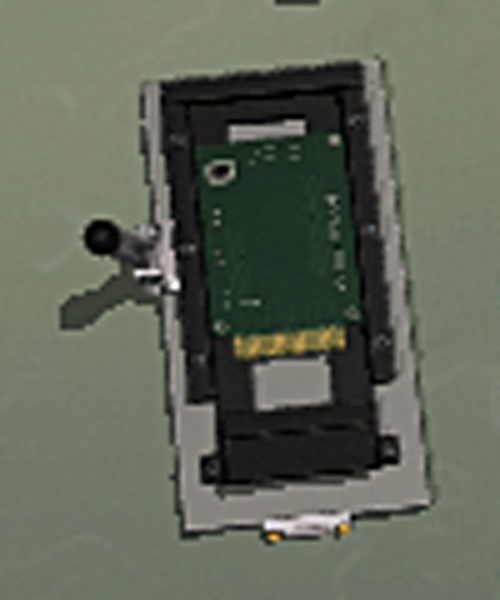

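```bash
cat > h.py <<'E'
from workcell import env
import cv2,numpy as np
from scipy.optimize import least_squares
def proj(m,P):
    P=np.atleast_2d(P);T=np.array(m["camera_from_world"]);c=P@T[:3,:3].T+T[:3,3]
    x,y,z=c[:,0],-c[:,1],-c[:,2]
    return np.c_[m["fx"]*x/z+m["cx"],m["fy"]*y/z+m["cy"]]
def projf(m,P):
    P=np.atleast_2d(P);T=np.array(m["camera_from_world"]);c=P@T[:3,:3].T+T[:3,3]
    x,y,z=c[:,0],-c[:,1],-c[:,2];r=np.hypot(x,y);k=np.arctan2(r,z)/np.maximum(r,1e-9)
    return np.c_[m["fx"]*x*k+m["cx"],m["fy"]*y*k+m["cy"]]
def jig2w(p,P):
    a=np.radians(p[2]);R=np.array([[np.cos(a),-np.sin(a),0],[np.sin(a),np.cos(a),0],[0,0,1]])
    return np.atleast_2d(P)@R.T+[p[0],p[1],0]
E
python3 - <<'E'
from h import *
m=env.camera_model("top")
C=lambda L:np.array(L)/5.+[255,155]-.4
base=C([(143,82),(382,60),(433,505),(183,535)])
brd=C([(193,148),(345,132),(360,320),(213,338)])
def f(p):
    B=[[115,62,p[3]],[115,-62,p[3]],[-115,-62,p[3]],[-115,62,p[3]]]
    D=[[p[4]+49,38,25],[p[4]+49,-38,25],[p[4]-49,-38,25],[p[4]-49,38,25]]
    return np.r_[(proj(m,jig2w(p,B))-base).ravel(),(proj(m,jig2w(p,D))-brd).ravel()]
r=least_squares(f,[560,80,5,10,30]);print(r.x.round(2),r.fun.round(1))
# knob: scan angle
h=lambda t:jig2w(r.x,[20,66-76*np.cos(t)*1,34+76*np.sin(t)])
for t in (1.5,1.6,1.7,1.8,1.9):print(t,(proj(m,h(t))-C([(100,238)])).round(1))
print(jig2w(r.x,[[-14,0,22],[20,66,34],[-63,0,22],[20,-10,35]]).round(1))
E
```

```text
[541.27 104.17   6.67  15.73  28.53] [-0.3  0.2 -0.1 -0.2 -0.3  0.4  0.1 -0.3  0.2 -0.4 -0.4 -0.2  0.8  0.5
 -0.1  0. ]
1.5 [[9.5 0.3]]
1.6 [[6.2 0.6]]
1.7 [[2.9 1. ]]
1.8 [[-0.3  1.4]]
1.9 [[-3.3  1.9]]
[[527.4 102.5  22. ]
 [553.5 172.1  34. ]
 [478.7  96.9  22. ]
 [562.3  96.6  35. ]]
```

View pics/scenec.png

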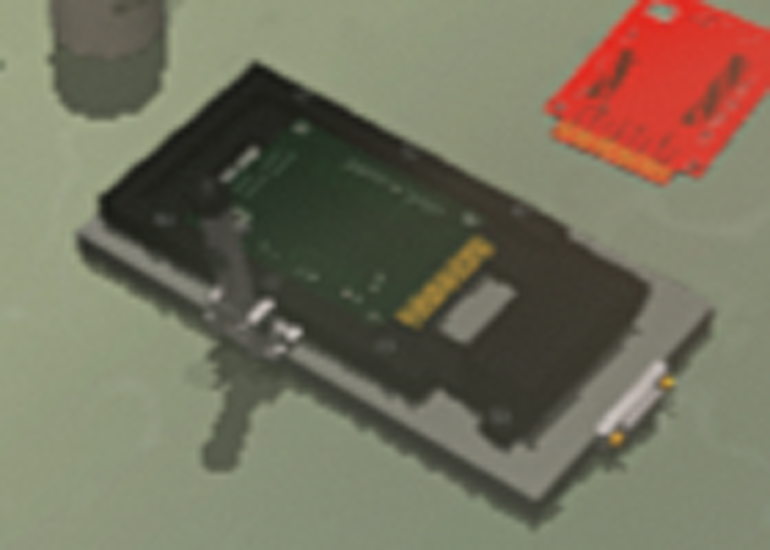

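The fit is within 0.8 px. Jig at (541.3, 104.2), yaw 6.7°. Board at jig x≈28.5, so 42.5 mm from home. Hold-down at about 1.78 rad. The plan is to turn the tool so its y lies along jig x, with the fingers shut, and travel over.

```bash
python3 -m jog '{"jaw":[0,0,0,0,0,0,0,0,0,0],"slide":[[0,0,0],[0,0,0],[0,0,0],[0,0,0],[0,0,0],[0,0,0],[0,0,0],[0,0,0],[0,0,0],[0,0,0]],"spin":[-1,-1,-1,-1,-1,-1,-1,-1,-1,-1]}' 20
```

```text
time_s: 1.1
ee_pos: [130.9, -559.6, 213.5]
ee_rot: [-180.0, -0.1, 93.5]
force: [-0.8, -0.1, 0.8]
gripper_width: 13.8
gripper_force: 0.0
```

```bash
python3 -m jog '{"jaw":[0,0,0,0,0,0,0,0,0,0],"slide":[[0,0,0],[1,0.84,0],[1,0.84,0],[1,0.84,0],[1,0.84,0],[1,0.84,0],[1,0.84,0],[1,0.84,0],[1,0.84,0],[1,0.84,0]],"spin":[-0.4,0,0,0,0,0,0,0,0,0]}'
python3 -m jog '{"jaw":[0,0,0,0,0,0,0,0,0,0],"slide":[[1,0.84,0],[1,0.84,0],[1,0.84,0],[1,0.84,0],[1,0.84,0],[1,0.84,0],[1,0.84,0],[1,0.84,0],[1,0.84,0],[0,0,0]],"spin":[0,0,0,0,0,0,0,0,0,0]}'
```

```text
time_s: 2.1
ee_pos: [326.8, -264.9, 213.8]
ee_rot: [-180.0, -0.0, 96.3]
force: [0.4, -0.5, 0.8]
gripper_width: 0.8
gripper_force: 0.0
time_s: 3.1
ee_pos: [523.9, 30.4, 213.2]
ee_rot: [180.0, -0.1, 96.6]
force: [-1.0, 0.1, 0.2]
gripper_width: 0.7
gripper_force: 0.0
```

```bash
python3 -m jog '{"jaw":[0,0,0,0,0],"slide":[[0.8,0.62,0.5],[0.8,0.62,0.5],[0.78,0.62,0.5],[0,0,0],[0,0,0]],"spin":[0,0,0,0,0]}'
python3 - <<'E'
from h import *
m=env.camera_model("wrist");np.save("w1.npy",m,allow_pickle=True)
im=env.grab_frame("wrist")[:,:,::-1];cv2.imwrite("pics/wrist1.png",im)
print({k:np.round(v,3).tolist() if not isinstance(v,str) else v for k,v in m.items()})
p=[541.27,104.17,6.67]
print(projf(m,jig2w(p,[[62.5,26,25],[77.5,38,25],[77.5,-38,25],[-20.5,38,25],[-20.5,-38,25],[-63,37,40],[-63,-37,40],[20,66+76*.2,34+76*.98]])).round(1))
E
```

```text
time_s: 3.6
ee_pos: [568.7, 103.7, 168.2]
ee_rot: [-179.9, 0.0, 96.4]
force: [-0.3, -0.2, -0.3]
gripper_width: 0.3
gripper_force: 0.0
{'fx': 309.707, 'fy': 309.707, 'cx': 314.853, 'cy': 195.74, 'camera_from_world': [[0.994, 0.112, -0.003, -576.504], [-0.109, 0.96, -0.256, -19.898], [-0.025, 0.255, 0.967, -357.381], [0.0, 0.0, 0.0, 1.0]]}
[[349.4 156.8]
 [364.2 145.3]
 [361.9 216.2]
 [268.1 145.6]
 [270.8 216.5]
 [224.1 149.2]
 [229.1 219.9]
 [304.4  97.8]]
```

View pics/wrist1.png

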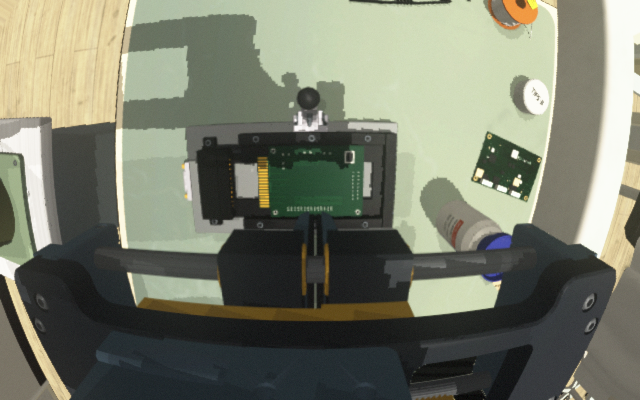

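Prediction and picture agree to 1–2 px for the board. The hole is at (349,157) and the tongue at about x=264. The knob (309,98) and the connector mouth (~232) look about 4 px toward +x of prediction, so I'll enlarge to refine the jig x.

```bash
python3 - <<'E'
import cv2
a=cv2.imread("pics/wrist1.png")[80:240,175:405]
cv2.imwrite("pics/w1c.png",cv2.resize(a,(782,544),interpolation=cv2.INTER_CUBIC))
E
```

```text
(no output)
```

View pics/w1c.png

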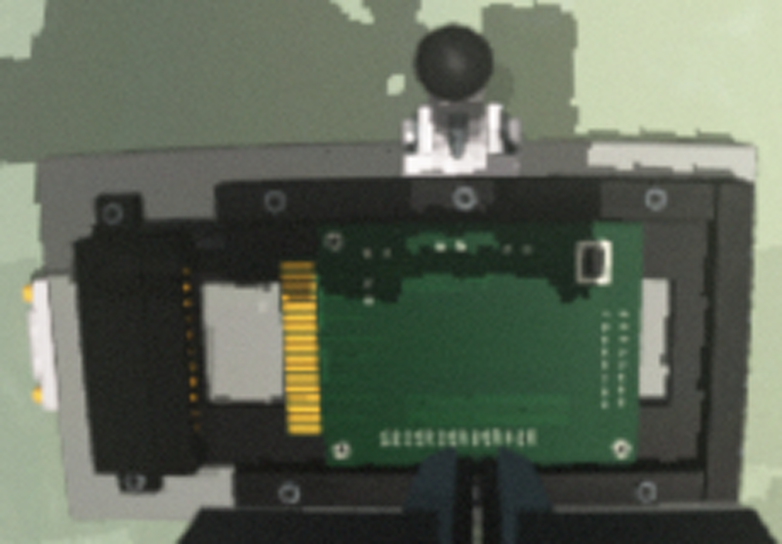

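```bash
cat > fit.py <<'E'
from h import *
m=np.load("w1.npy",allow_pickle=True).item();mt=env.camera_model("top")
C=lambda L:np.array(L,float)/3.4+[175,80]-.4
Ct=lambda L:np.array(L)/5.+[255,155]-.4
base=Ct([(143,82),(382,60),(433,505),(183,535)]);brd=Ct([(193,148),(345,132),(360,320),(213,338)])
bw=C([(643,225),(640,465),(327,465),(318,225),(594,262),(282,262),(288,434)])
basew=C([(757,147),(48,147),(70,518)])
kw=C([(454,62)]);kt=Ct([(100,238)]);conw=C([(77,240),(97,472)])
def f(p,wgt=1):
    h=p[3];b=p[4];by=p[8]
    B=[[115,62,h],[115,-62,h],[-115,-62,h],[-115,62,h]]
    D=[[b+49,by+38,25],[b+49,by-38,25],[b-49,by-38,25],[b-49,by+38,25],[b+34,by+26,25],[b-61,by+28,25],[b-61,by-28,25]]
    K=[[20,66-76*np.cos(p[5]),34+76*np.sin(p[5])]]
    W=lambda q:jig2w(p,q)
    o=np.array([p[6],p[7],0])  # wrist calibration offset
    return np.r_[(proj(mt,W(B))-base).ravel()*1.3,(proj(mt,W(D[:4]))-brd).ravel()*1.3,
     (projf(m,W(D)+o)-bw).ravel(),(projf(m,W([B[0],B[3],B[2]])+o)-basew).ravel(),
     (projf(m,W(K)+o)-kw).ravel(),(proj(mt,W(K))-kt).ravel()*1.3,
     (projf(m,W([[-97,37,40],[-97,-37,40]])+o)-conw).ravel(), p[6:9]*.5]
r=least_squares(f,[541,104,6.67,15,28,1.75,0,0,0],loss="soft_l1");print(r.x.round(2));print(f(r.x).round(1).tolist())
np.save("p.npy",r.x)
print(jig2w(r.x,[[r.x[4],r.x[8],25],[-14,0,25],[20,66,34]]).round(1))
E
python3 fit.py
```

```text
[ 5.4282e+02  1.0458e+02  6.5100e+00  1.2620e+01  2.6350e+01  1.7700e+00
  7.6000e-01 -1.0000e-02 -2.0000e-01]
[-0.3, -0.3, -0.2, -0.6, -0.9, -0.2, -0.1, -1.3, 0.4, -0.2, -0.3, 0.1, 1.0, 1.0, -0.1, 0.3, 0.7, -0.2, -0.8, 0.1, 0.1, 0.1, 0.3, -0.2, 0.4, 0.4, -0.4, -1.2, 0.1, 0.3, 2.2, 0.1, -0.3, 2.5, 2.2, -0.8, -0.2, -0.2, 0.6, 0.7, -2.1, -0.2, -2.0, 0.7, 0.4, -0.0, -0.1]
[[569.  107.4  25. ]
 [528.9 103.   25. ]
 [555.2 172.4  34. ]]
```

```bash
python3 -m jog '{"jaw":[0,0,0,0,0,0,0,0],"slide":[[0.12,0,0.85],[0,0,0.85],[0,0,0.85],[0,0,0.85],[0,0,0.85],[0,0,0.2],[0,0,0],[0,0,0]],"spin":[0,0,0,0,0,0,0,0]}'
```

```text
time_s: 4.45
ee_pos: [570.0, 107.4, 37.0]
ee_rot: [179.9, 0.0, 96.3]
force: [0.3, -0.1, -1.3]
gripper_width: 0.1
gripper_force: 0.0
```

```bash
python3 -m jog '{"jaw":[0,0,0,0,0],"slide":[[0,0,0.15],[0,0,0.1],[0,0,0.07],[0,0,0.05],[0,0,0]],"spin":[0,0,0,0,0]}'
python3 -m jog '{"jaw":[0,0,0],"slide":[[0,0,0.03],[0,0,0],[0,0,0]],"spin":[0,0,0]}'
```

```text
time_s: 4.95
ee_pos: [569.1, 107.8, 25.3]
ee_rot: [180.0, 0.0, 96.4]
force: [-2.9, -1.0, 6.7]
gripper_width: 0.6
gripper_force: 3.2
time_s: 5.25
ee_pos: [569.1, 107.8, 25.3]
ee_rot: [180.0, 0.0, 96.4]
force: [-3.2, -0.8, 11.4]
gripper_width: 0.4
gripper_force: 5.9
```

```bash
python3 -m jog '{"jaw":[0,0,0],"slide":[[0,0,0.03],[0,0,0],[0,0,0]],"spin":[0,0,0]}'
python3 -m jog '{"jaw":[0,0,0,0,0],"slide":[[0,-0.07,0],[0,-0.1,0],[0,-0.1,0],[0,-0.1,0],[0,0,0]],"spin":[0,0,0,0,0]}'
```

```text
time_s: 5.55
ee_pos: [569.1, 107.8, 25.2]
ee_rot: [179.9, 0.0, 96.4]
force: [-5.1, -0.6, 17.0]
gripper_width: 0.3
gripper_force: 8.7
time_s: 6.05
ee_pos: [562.0, 107.3, 25.3]
ee_rot: [179.4, -0.0, 96.4]
force: [3.2, -0.2, 10.0]
gripper_width: 0.6
gripper_force: 5.0
```

```bash
python3 -m jog '{"jaw":[0,0,0,0,0],"slide":[[0,-0.1,0.03],[0,-0.1,0.01],[0,-0.1,0],[0,-0.1,0],[0,0,0]],"spin":[0,0,0,0,0]}'
python3 - <<'E'
from h import *
m=env.camera_model("wrist");np.save("w2.npy",m,allow_pickle=True)
im=env.grab_frame("wrist")[:,:,::-1];cv2.imwrite("pics/wrist2.png",im)
s=env.state();print(s["ee_pos"],s["force"])
cv2.imwrite("pics/w2c.png",cv2.resize(im[60:240,150:430],(784,504),interpolation=cv2.INTER_CUBIC))
E
```

```text
time_s: 6.55
ee_pos: [552.2, 106.2, 25.3]
ee_rot: [179.2, -0.0, 96.4]
force: [4.5, 1.1, 14.7]
gripper_width: 0.4
gripper_force: 7.0
[552.16873636 106.26059384  25.26398154] [ 4.35707387 -0.01529855 13.91553845]
```

View pics/w2c.png

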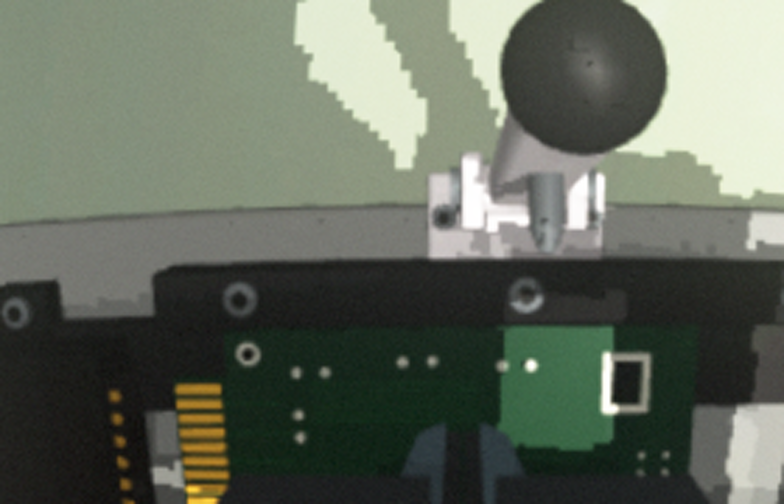

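The tongue edge (crop x≈178) is still short of the mouth, where the contacts show at x≈115. The hole is at crop (626,383). I'll compute the board x from that.

```bash
cat > bx.py <<'E'
from h import *
import sys
p=np.load("p.npy");m=np.load(sys.argv[1],allow_pickle=True).item();u=np.array([float(a) for a in sys.argv[2:4]])
o=np.array([p[6],p[7],0])
r=least_squares(lambda q:(projf(m,jig2w(p,[q[0]+34,q[1]+26,25])+o)-u).ravel(),[10,0]);print("board x,y in jig",r.x.round(2),"to go",(r.x[0]+14).round(2))
k=least_squares(lambda q:(projf(m,jig2w(p,[q[0],66-76*np.cos(q[1]),34+76*np.sin(q[1])])+o)-[float(a) for a in sys.argv[4:6]]).ravel(),[20,1.77]);print("knob x,theta",k.x.round(2))
E
python3 bx.py w2.npy 373.2 196.4 358.2 86.3
```

```text
board x,y in jig [8.88 0.54] to go 22.88
knob x,theta [20.15  1.76]
```

```bash
python3 -m jog '{"jaw":[0,0,0,0,0],"slide":[[0,-0.1,0.02],[0,-0.1,0],[0,-0.1,0],[0,-0.1,0],[0,0,0]],"spin":[0,0,0,0,0]}'
python3 -m jog '{"jaw":[0,0,0],"slide":[[0,-0.05,0.01],[0,-0.05,0],[0,0,0]],"spin":[0,0,0]}'
```

```text
time_s: 7.1
ee_pos: [541.5, 105.1, 25.3]
ee_rot: [179.0, -0.0, 96.4]
force: [6.1, 0.7, 16.7]
gripper_width: 0.8
gripper_force: 8.2
time_s: 7.4
ee_pos: [539.4, 104.9, 25.3]
ee_rot: [178.9, -0.0, 96.4]
force: [6.5, 1.7, 16.8]
gripper_width: 0.4
gripper_force: 8.5
```

```bash
python3 -m jog '{"jaw":[0,0,0,0],"slide":[[0,-0.06,0.02],[0,-0.06,0.01],[0,-0.05,0],[0,0,0]],"spin":[0,0,0,0]}'
python3 -m jog '{"jaw":[0,0,0],"slide":[[0,-0.06,0],[0,-0.06,0],[0,0,0]],"spin":[0,0,0]}'
```

```text
time_s: 7.8
ee_pos: [537.0, 104.7, 25.3]
ee_rot: [178.6, -0.1, 96.4]
force: [10.3, 1.0, 18.4]
gripper_width: 0.7
gripper_force: 9.0
time_s: 8.1
ee_pos: [533.3, 104.3, 25.3]
ee_rot: [178.6, -0.1, 96.4]
force: [8.7, 1.6, 19.0]
gripper_width: 0.5
gripper_force: 9.3
```

```bash
python3 -m jog '{"jaw":[0,0,0],"slide":[[0,-0.05,0.01],[0,-0.05,0],[0,0,0]],"spin":[0,0,0]}'
python3 -m jog '{"jaw":[0,0,0],"slide":[[0,-0.05,0],[0,-0.03,0],[0,0,0]],"spin":[0,0,0]}'
python3 - <<'E'
from h import *
m=env.camera_model("wrist");np.save("w3.npy",m,allow_pickle=True)
im=env.grab_frame("wrist")[:,:,::-1];cv2.imwrite("pics/wrist3.png",im)
cv2.imwrite("pics/w3c.png",cv2.resize(im[60:240,150:430],(784,504),interpolation=cv2.INTER_CUBIC))
E
```

```text
time_s: 8.4
ee_pos: [531.0, 104.1, 25.3]
ee_rot: [178.5, -0.1, 96.4]
force: [8.8, 1.3, 19.7]
gripper_width: 0.6
gripper_force: 9.8
time_s: 8.7
ee_pos: [529.7, 104.0, 25.3]
ee_rot: [178.4, -0.1, 96.4]
force: [10.7, 1.0, 18.5]
gripper_width: 0.5
gripper_force: 8.7
```

View pics/w3c.png

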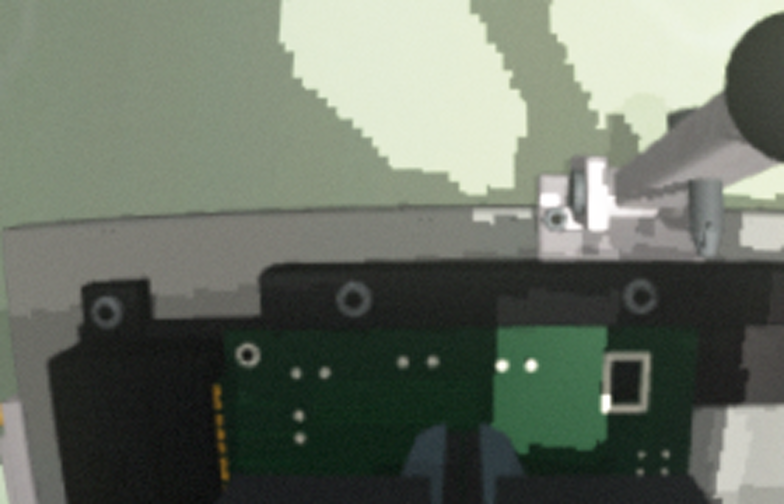

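The board stayed fixed relative to the fingers (hole again at 626,383). The tongue is almost swallowed and force is rising, so I'll confirm the stop with a bit more pull.

```bash
python3 bx.py w3.npy 373.2 196.4 430 88; python3 -m jog '{"jaw":[0,0,0],"slide":[[0,-0.04,0.01],[0,0,0],[0,0,0]],"spin":[0,0,0]}'
python3 -m jog '{"jaw":[0,0,0],"slide":[[0,-0.04,0.01],[0,0,0],[0,0,0]],"spin":[0,0,0]}'
```

```text
board x,y in jig [-13.67   0.7 ] to go 0.33
knob x,theta [18.06  1.78]
time_s: 9.05
ee_pos: [529.6, 104.0, 25.3]
ee_rot: [178.2, -0.1, 96.4]
force: [13.2, 0.6, 17.1]
gripper_width: 0.7
gripper_force: 8.7
time_s: 9.35
ee_pos: [529.2, 103.9, 25.3]
ee_rot: [178.1, -0.1, 96.4]
force: [13.9, 0.8, 18.1]
gripper_width: 0.4
gripper_force: 9.0
```

The board is stalled on the stop: force along x has risen to 14 N with no motion. Lifting straight off.

```bash
python3 -m jog '{"jaw":[0,0,0,0,0,0,0,0],"slide":[[0,0,-0.2],[0,0,-0.3],[0,0,-0.8],[0,0,-1],[0,0,-1],[0,0,-1],[0,0,0],[0,0,0]],"spin":[0,0,0,0,0,0,0,0]}'
python3 - <<'E'
from h import *
p=np.load("p.npy");s=env.state();e=s["ee_pos"];print(e,s["ee_rot"])
m=env.camera_model("wrist");np.save("w4.npy",m,allow_pickle=True)
im=env.grab_frame("wrist")[:,:,::-1];cv2.imwrite("pics/wrist4.png",im)
cv2.imwrite("pics/w4c.png",cv2.resize(im[60:240,150:430],(784,504),interpolation=cv2.INTER_CUBIC))
for j in ([20,130,120],[20,130,95],[20,50,95],[20,25,125],[20,25,106]):
    d=jig2w(p,j)[0]-e;a=np.radians(p[2]);print(j,"tool units",np.round(np.array([-np.sin(a)*d[0]+np.cos(a)*d[1],np.cos(a)*d[0]+np.sin(a)*d[1],-d[2]])/30,2))
E
```

```text
time_s: 10.15
ee_pos: [513.9, 101.6, 147.5]
ee_rot: [-179.9, 0.0, 96.4]
force: [-1.1, 0.4, 0.3]
gripper_width: 0.5
gripper_force: 0.0
[513.85738449 101.62511632 147.4520915 ] [-1.79936312e+02  1.02263545e-02  9.63736822e+01]
[20, 130, 120] tool units [4.32 1.64 0.92]
[20, 130, 95] tool units [4.32 1.64 1.75]
[20, 50, 95] tool units [1.66 1.64 1.75]
[20, 25, 125] tool units [0.82 1.64 0.75]
[20, 25, 106] tool units [0.82 1.64 1.38]
```

View pics/w4c.png

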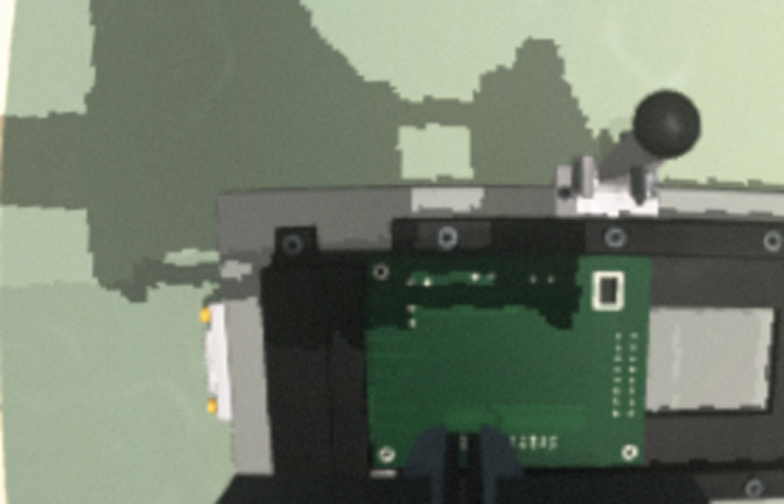

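The gold tongue is swallowed and the board edge is flush with the connector. The hole is at crop (609,290), the knob at (666,123). Next I move beyond the arm on its +y side.

```bash
python3 bx.py w4.npy 367.1 163.2 387.5 103.6
python3 -m jog '{"jaw":[0,0,0,0,0,0,0,0,0],"slide":[[0.87,0.55,0],[0.87,0.55,0],[0.86,0.54,0],[0.86,0,0],[0.86,0,0],[0,0,0.9],[0,0,0.85],[0,0,0],[0,0,0]],"spin":[0,0,0,0,0,0,0,0,0]}'
python3 -c "
from h import *
p=np.load('p.npy');e=env.state()['ee_pos'];d=e-[p[0],p[1],0];a=np.radians(p[2]);print(np.round([np.cos(a)*d[0]+np.sin(a)*d[1],-np.sin(a)*d[0]+np.cos(a)*d[1],d[2]],1))"
```

```text
board x,y in jig [-13.43   0.97] to go 0.57
knob x,theta [19.76  1.77]
time_s: 11.1
ee_pos: [548.4, 235.6, 93.9]
ee_rot: [-179.8, 0.1, 96.4]
force: [1.1, -0.3, 0.2]
gripper_width: 0.3
gripper_force: 0.0
[ 20.4 129.5  93.9]
```

```bash
python3 -m jog '{"jaw":[0,0,0,0,0,0],"slide":[[-0.4,0,0],[-0.25,0,0],[-0.15,0,0],[-0.15,0,0],[-0.15,0,0],[-0.15,0,0]],"spin":[0,0,0,0,0,0]}'
python3 -m jog '{"jaw":[0,0,0,0,0,0,0,0],"slide":[[-0.2,0,0],[-0.2,0,0],[-0.2,0,0],[-0.2,0,0],[-0.2,0,0],[-0.2,0,0],[-0.2,0,0],[0,0,0]],"spin":[0,0,0,0,0,0,0,0]}'
python3 - <<'E'
from h import *
p=np.load('p.npy');e=env.state()['ee_pos'];d=e-[p[0],p[1],0];a=np.radians(p[2]);print(np.round([np.cos(a)*d[0]+np.sin(a)*d[1],-np.sin(a)*d[0]+np.cos(a)*d[1],d[2]],1))
m=env.camera_model("wrist");np.save("w5.npy",m,allow_pickle=True)
im=env.grab_frame("wrist")[:,:,::-1];cv2.imwrite("pics/wrist5.png",im)
a=env.grab_frame("scene")[140:290,220:400,::-1]
cv2.imwrite("pics/s5c.png",np.hstack([cv2.resize(im,(464,290)),cv2.resize(a,(336,290),interpolation=cv2.INTER_CUBIC)]))
E
```

```text
time_s: 11.7
ee_pos: [553.6, 198.4, 95.4]
ee_rot: [180.0, -0.0, 96.4]
force: [0.0, 1.1, 1.2]
gripper_width: 0.2
gripper_force: 0.5
time_s: 12.5
ee_pos: [558.2, 156.1, 95.1]
ee_rot: [-180.0, 0.0, 96.3]
force: [-1.2, -0.8, -0.4]
gripper_width: 0.3
gripper_force: 0.0
[21.1 49.4 95.1]
```

View pics/s5c.png

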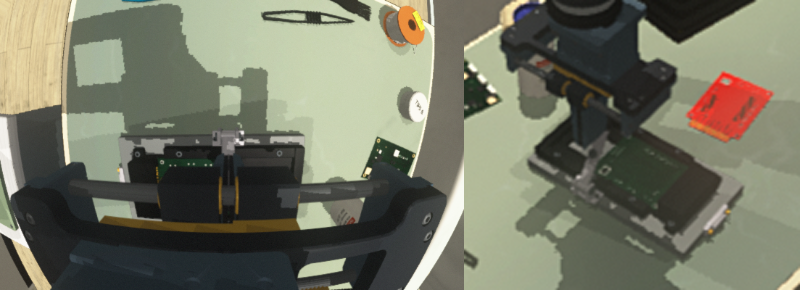

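The bar now leans inward and the knob is hidden behind the fingers. I'll lift, go over the knob and press it down along its arc.

```bash
python3 -m jog '{"jaw":[0,0,0,0,0,0],"slide":[[0,0,-0.4],[0,0,-0.5],[-0.45,-0.03,0],[-0.5,0,0],[0,0,0],[0,0,0]],"spin":[0,0,0,0,0,0]}'
python3 -m jog '{"jaw":[0,0,0,0,0,0],"slide":[[0,0,0.2],[0,0,0.2],[0,0,0.1],[-0.15,0,0.1],[-0.15,0,0.1],[-0.1,0,0.1]],"spin":[0,0,0,0,0,0]}'
```

```text
time_s: 13.2
ee_pos: [560.1, 127.7, 121.6]
ee_rot: [-179.9, -0.0, 96.3]
force: [0.1, 0.3, -0.2]
gripper_width: 0.4
gripper_force: 0.0
time_s: 13.8
ee_pos: [561.9, 116.2, 98.0]
ee_rot: [180.0, 0.0, 96.4]
force: [-0.4, -1.2, 1.7]
gripper_width: 0.6
gripper_force: 0.8
```

```bash
python3 -m jog '{"jaw":[0,0,0,0,0,0,0,0],"slide":[[-0.12,0,0.15],[-0.1,0,0.15],[-0.1,0,0.15],[-0.1,0,0.15],[-0.08,0,0.15],[-0.06,0,0.15],[-0.05,0,0.15],[0,0,0]],"spin":[0,0,0,0,0,0,0,0]}'
```

```text
time_s: 14.6
ee_pos: [563.1, 98.4, 65.6]
ee_rot: [-179.9, -0.0, 96.3]
force: [-0.6, 0.1, 0.2]
gripper_width: 0.2
gripper_force: 0.0
```

```bash
python3 -m jog '{"jaw":[0,0,0,0,0,0],"slide":[[-0.03,0,0.1],[-0.02,0,0.1],[-0.02,0,0.1],[-0.01,0,0.08],[0,0,0.07],[0,0,0]],"spin":[0,0,0,0,0,0]}'
python3 -m jog '{"jaw":[0,0,0,0],"slide":[[0,0,0.06],[0,0,0.06],[0,0,0.05],[0,0,0]],"spin":[0,0,0,0]}'
```

```text
time_s: 15.2
ee_pos: [563.8, 96.1, 52.8]
ee_rot: [-180.0, -0.0, 96.4]
force: [-0.4, -0.1, 0.7]
gripper_width: 0.4
gripper_force: 0.0
time_s: 15.6
ee_pos: [563.9, 96.1, 47.8]
ee_rot: [-180.0, -0.0, 96.4]
force: [0.2, -0.1, 0.2]
gripper_width: 0.7
gripper_force: 0.0
```

```bash
python3 -m jog '{"jaw":[0,0,0,0],"slide":[[0,0,0.05],[0,0,0.05],[0,0,0.04],[0,0,0]],"spin":[0,0,0,0]}'
python3 -m jog '{"jaw":[0,0,0,0],"slide":[[0,0,0.04],[0,0,0.03],[0,0,0],[0,0,0]],"spin":[0,0,0,0]}'
```

```text
time_s: 16.0
ee_pos: [564.1, 96.0, 44.0]
ee_rot: [180.0, 0.0, 96.4]
force: [-0.1, -1.0, 1.9]
gripper_width: 0.7
gripper_force: 0.9
time_s: 16.4
ee_pos: [564.3, 96.0, 43.3]
ee_rot: [179.9, 0.0, 96.4]
force: [-2.0, -0.9, 11.1]
gripper_width: 0.2
gripper_force: 5.6
```

The knob top stalled at 43–44 mm, which is the fully-down height, with 11 N. A pin resting on the board would have stopped near 54 mm. Backing off straight up and checking.

```bash
python3 -m jog '{"jaw":[0,0,0,0,0,0,0,0,0,0],"slide":[[0,0,-0.2],[0,0,-0.5],[0,0,-1],[0,0,-1],[0,0,-1],[-1,-0.3,-0.5],[-1,-0.3,0],[-1,-0.3,0],[-1,-0.3,0],[0,0,0]],"spin":[0,0,0,0,0,0,0,0,0,0]}'
python3 - <<'E'
from h import *
a=env.grab_frame("scene")[180:280,240:380,::-1];m=env.camera_model("wrist");np.save("w6.npy",m,allow_pickle=True);w=env.grab_frame("wrist")[:,:,::-1]
t=env.grab_frame("top")[155:275,255:355,::-1]
cv2.imwrite("pics/wrist6.png",w)
cv2.imwrite("pics/s6.png",np.hstack([cv2.resize(a,(500,358),interpolation=cv2.INTER_CUBIC),cv2.resize(t,(298,358),interpolation=cv2.INTER_CUBIC)]))
E
```

```text
time_s: 17.4
ee_pos: [540.7, -30.0, 167.6]
ee_rot: [-180.0, 0.1, 96.2]
force: [0.2, -0.1, 0.0]
gripper_width: 0.5
gripper_force: 0.0
```

View pics/s6.png

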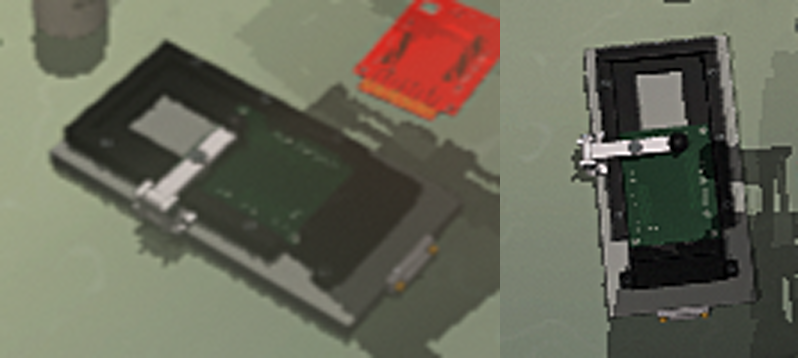

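The bar lies level across the board, knob at about (678,143) in the right-hand view. The board is flush in the connector, no gold is visible, and the robot is clear of everything.

```bash
python3 -c "
from workcell import env
print(env.job_done())"
```

```text
the job is handed in; nothing more can be done
None
```

The job is handed in at about 17.5 s: the board's tongue is home against the stop, the hold-down arm is fully down with its pin through the hole, the highest press reading on the board was about 20 N, and the bottle, loupe and cutters were not touched.

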